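# Bring the marked jar round to the front of the laundry turntable

## Robot

A 6-joint arm with a two-finger parallel gripper is mounted at the origin on the work surface. World frame = base frame: x ahead of the robot, y to its left, z up, the work surface at z = 0. Lengths are in m, angles in rad, forces in N, time in s.
With the tool pointing down it reaches from about 0.4 to 0.825 m from the base axis. Payload 7 kg.
Tool frame: the origin (TCP) lies midway between the tips of the shut fingers; the grasp point (between the pads) lies 19 mm behind it; x points along the fingers, z is the direction in which the jaws open and shut, and the axes are right-handed (so a half turn about x gives the same grasp; the last joint's range is limited). The gripper opens to 88 mm and grips with 3 to 60 N. Pads are 19 mm wide; open, the fingers measure 130 mm over their backs; the gripper's body (78 mm by 193 mm) begins 47 mm behind the grasp point.
Start: joints at [-0.831, 0.359, 0.012, 0, -1.224, -0.288], TCP at [0.295, -0.607, 0.227] pointing down, gripper open.
Joint ranges: [-3.07, 3.07], [-1.43, 2.12], [-1.02, 1.25], [-3.03, 1.67], [-3.05, -0], [-3.03, 3.03]. Speed limits (rad/s): [2.39, 2.39, 3.01, 3.14, 3.14, 3.14].

## Interface

Orientations are given as [roll, pitch, yaw] about the fixed x, y, z axes, in that order (R = Rz(yaw) Ry(pitch) Rx(roll)).
In Python, from workcell import sensors, optics, job, spotter gives the robot as it stands. The module is installed in compiled form; this text tells all that it offers.
- The arm moves only by the tool jog_arm, never from a script. Its arguments are lists of equal length, an entry for each row: "linear": the shift along the tool's x, y, z in cm, a list of three; "delta_rot": the turn, a rotation vector about the tool's x, y, z in degrees, a list of three; "grip": the closure in counts, from 0 (fully open) to 255 (shut). In form: {"linear": [[tx, ty, tz], ...], "delta_rot": [[ax, ay, az], ...], "grip": [grip, ...]}. A call has exactly 10 rows; each row is the pose to reach, as a shift and turn from the pose measured when the call began, along the tool's axes at that moment; what a row does not reach only later rows make up. A row lasts 1/8 s, in which the tool goes at most 62.5 mm and 10.7 degrees, less where a joint would pass 70% of its speed; a pose out of reach is approached as far as the arm can. A call with a gripper value outside its range is refused whole. The fingers move at their own pace and stop on an object; "grip_force" is the grip in N (left out, the last holds). Time passes only in rows, so rows that repeat a pose let the fingers close, or fill a call up. It gives the time, the measured TCP pose, the force and the opening at its end, in the units of the state.
- sensors.read_state(): the state, without advancing time (a new reading comes with each control period).
- optics.grab_frame(name): name is "scene" or "side" or "wrist"; returns a dict with "image" (420x560x3 uint8, red, green, blue), "fov_y" (degrees; the focal length in pixels is half the picture's height over the tangent of half this angle, whatever the lens; pixels are square), "cx", "cy" (the principal point, pixels), "extrinsics" (4x4, takes a point from world to camera coordinates). Camera axes: x right, y down, z forward; pixel columns grow to the right and rows downward; lengths in m; the calibration is good to about 2 mm. A picture is of the moment at which its call begins. There is no depth.
- job.close_job(): hands the job in, once; it reports no verdict.
Trained networks look in the newest picture that a camera, given by its name, has taken for a name from the list of things; names that differ only in an ending like _2 or _b are one class to them, and where a whole thing is asked for, a point or a joint stands for the part that bears it (a point fixed in the world has none). Each returns a list of dicts, best first, with "confidence" (0 to 1); they miss things now and then, are a little off and sometimes report something else, mostly with a low value. They report only what shows in the picture. A call takes as long as a camera call.
- spotter.find_in(camera, target): "rect" ([left, top, width, height] in pixels, round what is visible of it).
The state is a dict: "time": time; "joint_positions": joint angles; "dq": joint speeds; "joint_efforts": joint torques, N m; "position": TCP position; "orientation": TCP orientation; "ft_force": force on the tool from outside, world axes, zero at the start; "ft_torque": the same for the moment, N m; "width": opening from 0.0 (shut) to 1.0 (fully open).
Only numpy, scipy, OpenCV 4.12 (cv2) and the standard library are available. Lean on these libraries where they do the work, as an engineer would, in place of code of your own. Each camera call takes 0.05 s, during which the arm holds its last target.

## Task

Push the bamboo turntable round with the fingertips, using the black posts on its rim, until the ribbed glass jar with the red dot on its lid stands at the front, in line with the yellow arrow on the turntable's foot, and leave it standing still there. Only the turntable is to be pushed: do not touch, lift or tip the jar or the two other containers on it. Leave the clothespin tray, the lint scraper and the key dish where they are.

Things in the scene. Friction and masses are not known exactly. Their poses are not given: they have to be found in the camera images.
- base: Turntable's fixed black foot: disc 200 mm across, 14 mm high, with a flat tongue 40 mm wide, 6 mm high, out to 205 mm from the centre at the front, carrying a yellow arrow. Origin on the counter on the turntable's axis, z up; the front (tongue, arrow) lies along its own -x, so the jar must come to y = 0 on its -x side. Its heading varies.
- carousel: Turning bamboo disc, 276 mm across, 12 mm thick, its top 26 mm above the counter. Turns either way without stops about its vertical axis; friction (about 1 N at a post) stops it at once when no longer pushed. Origin on the axis at its underside; x, y turn with it. The containers stand at about 0, 120 and 240 degrees from its x axis (counterclockwise from above), in changing order.
- post (a point): Tip of the post at 30 degrees from the disc's x axis, 74 mm above the counter. Six alike upright black posts, 12 mm thick, rise from the disc 130 mm from its centre at 30, 90, 150, 210, 270 and 330 degrees. They are there to be pushed sideways by a finger.
- hub (a point): Top of the disc's central hub, 24 mm thick, 56 mm above the counter. Three wooden fins, 4 mm thick, run from it at 60, 180 and 300 degrees out to 100 mm from the centre, 54 mm above the counter, between the containers.
- jar: The marked container: ribbed clear glass jar with a steel flip-top lid that has a red dot 22 mm wide on top; 60 mm across at the lid, 58 mm tall, stands loose on the turntable with its axis about 65 mm from the turntable's centre; origin at the centre of its underside (26 mm above the counter), z up.
- pot: White ceramic pot with a brown wooden lid; 60 mm across at the lid, 58 mm tall, stands loose on the turntable with its axis about 65 mm from the turntable's centre; origin at the centre of its underside (26 mm above the counter), z up. Not to be touched.
- tin: Blue tin with a white band; 60 mm across at the lid, 58 mm tall, stands loose on the turntable with its axis about 65 mm from the turntable's centre; origin at the centre of its underside (26 mm above the counter), z up. Not to be touched.
- tray: Bamboo tray of clothespins, 150 x 100 mm (x, y), 32 mm high, loose on the counter beside the turntable; origin at the centre of its underside. To be left alone.
- scraper: Black silicone lint scraper lying flat on the counter beside the turntable: T shape, 115 mm long (x from -73 to 43 mm), head 110 mm wide, 14 mm high; origin on its underside in the handle near the head. To be left alone.
- dish: Steel key dish with keys, 104 mm across, 22 mm high, loose on the counter on the robot's side of the turntable, to the left; origin at the centre of its underside. To be left alone.

How it is judged:
At the end, for the whole second after the job is handed in: The jar stands on the turntable on the arrow's side, its axis within 10 mm sideways of the arrow's line; the turntable is still; all three containers stand upright on it; tray, scraper and dish are within 30 mm of where they began (y of jar in the frame of base between -0.01 and 0.01 m and x of jar in the frame of base below -0.045 m and angular speed of carousel below 0.05 rad/s and angle between each of jar, pot, tin's own z axis and vertical below 0.1 rad and height (world z) of jar between 0.016 and 0.036 m and horizontal distance between each of jar, pot, tin and carousel below 0.085 m and linear speed of each of jar, pot, tin below 0.02 m/s and height (world z) of pot between 0.016 and 0.036 m and height (world z) of tin between 0.016 and 0.036 m and distance of each of tray, scraper, dish from where it was at the start of the episode below 0.03 m); the robot touches nothing.
It fails at once if a container on the turntable is touched by the robot (contact force between any of the fingers, the arm and jar above 0.3 N or contact force between any of the fingers, the arm and pot above 0.3 N or contact force between any of the fingers, the arm and tin above 0.3 N).
It fails at once if a container is lifted off the turntable (height (world z) of any of jar, pot, tin above 0.045 m).
It fails at once if a container is tipped (angle between any of jar, pot, tin's own z axis and vertical above 0.3 rad).
It fails at once if the tray, scraper or dish is moved or lifted (distance of any of tray, scraper, dish from where it was at the start of the episode above 0.03 m).
It also fails if it takes over 58 s, if anything falls off the work surface, if the arm or the gripper's body presses on something with over 40 N, if the wrist force passes 120 N, or if a joint passes its speed limit or range.

## Working session

There is one attempt and no reset: what is moved stays moved. The work goes in short steps, Python scripts to look and compute and a tool call to move; the robot and the scene stay as the last step left them, time stands still between calls to the robot, and variables do not carry over. Pictures are saved under pics/ and viewed, and the job is handed in when it is done.

Besides the shell and the picture viewer there is one more tool, called after ">>>" as a command line: name --argument value ..., lists and objects as JSON in quotes. jog_arm: Moves the arm, as the interface text tells. Its arguments: {"type":"object","properties":{"linear":{"type":"array"},"delta_rot":{"type":"array"},"grip":{"type":"array"},"grip_force":{"type":"number"}},"required":["linear","delta_rot","grip"]}

```bash
mkdir -p pics
cat > h.py <<'E'
import numpy as np, cv2
from workcell import sensors, optics, job, spotter
def grab(n,fn=None):
    f=optics.grab_frame(n)
    if fn: cv2.imwrite('pics/'+fn,f['image'][:,:,::-1])
    return f
def K(f):
    h=f['image'].shape[0]; return h/2/np.tan(np.radians(f['fov_y'])/2)
def ray(f,u,v,z):
    E=np.array(f['extrinsics']);R=E[:3,:3];t=E[:3,3]
    d=R.T@np.array([(u-f['cx'])/K(f),(v-f['cy'])/K(f),1]);c=-R.T@t
    return c+d*(z-c[2])/d[2]
def proj(f,p):
    E=np.array(f['extrinsics']);q=E[:3,:3]@np.array(p)+E[:3,3]
    return np.array([f['cx']+K(f)*q[0]/q[2],f['cy']+K(f)*q[1]/q[2]])
E
python3 - <<'E'
from h import *
for n in ['scene','side','wrist']:
    f=grab(n,n+'0.png'); E=np.array(f['extrinsics']); print(n,f['fov_y'],f['cx'],f['cy'],-E[:3,:3].T@E[:3,3])
    for t in ['base','carousel','jar','pot','tin','hub','tray','scraper','dish']:
        r=spotter.find_in(n,t)
        print(t,[(np.round(x['rect']).tolist(),round(x['confidence'],2)) for x in r[:2]])
print(sensors.read_state())
E
```

```text
scene 49.92626545991877 284.25442994901306 213.08160199056383 [1.09221818 0.88677534 0.84864892]
base [([307.0, 210.0, 20.0, 11.0], 0.72), ([232.0, 206.0, 19.0, 31.0], 0.2)]
carousel [([216.0, 192.0, 97.0, 75.0], 0.66)]
jar [([218.0, 190.0, 95.0, 76.0], 0.71), ([230.0, 204.0, 25.0, 33.0], 0.69)]
pot [([266.0, 195.0, 17.0, 27.0], 0.66)]
tin [([269.0, 217.0, 20.0, 30.0], 0.6), ([215.0, 189.0, 97.0, 76.0], 0.52)]
hub [([222.0, 189.0, 91.0, 76.0], 0.82), ([374.0, 249.0, 42.0, 26.0], 0.4)]
tray [([187.0, 156.0, 48.0, 32.0], 0.7)]
scraper [([333.0, 316.0, 50.0, 47.0], 0.71)]
dish []
side 54.558900870070175 277.73721422171474 204.09346807427818 [-0.00915347  0.67581104  0.92566527]
base [([285.0, 230.0, 28.0, 18.0], 0.84)]
carousel [([212.0, 169.0, 88.0, 75.0], 0.85), ([267.0, 192.0, 19.0, 20.0], 0.23)]
jar [([239.0, 174.0, 20.0, 23.0], 0.84)]
pot [([265.0, 191.0, 23.0, 21.0], 0.7)]
tin [([234.0, 200.0, 21.0, 29.0], 0.87)]
hub [([214.0, 170.0, 89.0, 70.0], 0.84)]
tray [([305.0, 136.0, 46.0, 36.0], 0.9)]
scraper [([123.0, 281.0, 50.0, 40.0], 0.88), ([306.0, 133.0, 48.0, 38.0], 0.68)]
dish [(
[... 166 characters left out ...]

tin []
hub []
tray []
scraper []
dish []
{'time': 1.5, 'joint_positions': array([-8.30891943e-01,  3.58576741e-01,  1.19170751e-02,  1.15239389e-05,
       -1.22408120e+00, -2.88112514e-01]), 'dq': array([-0.00093893,  0.00103808, -0.00025792, -0.00055475, -0.00203666,
        0.00134224]), 'joint_efforts': array([ 1.25130300e-03, -5.82369053e+01,  2.93291473e+01,  7.00238183e+00,
        1.24541146e-02, -2.17903460e-05]), 'position': array([ 0.29467962, -0.60727413,  0.22658582]), 'orientation': array([-3.0464784 ,  1.57073982, -1.02388628]), 'ft_force': array([ 0.25676052, -0.45520176,  0.54289183]), 'ft_torque': array([ 0.00865347,  0.03606989, -0.01481734]), 'width': 0.9997192232544739}
```

Run:
```python
import cv2
for n,(x0,x1,y0,y1) in {'scene':(160,440,130,340),'side':(100,380,120,330)}.items():
    im=cv2.imread(f'pics/{n}0.png'); cv2.imwrite(f'pics/{n}0c.png',cv2.resize(im[y0:y1,x0:x1],(800,600),interpolation=cv2.INTER_CUBIC))
```

```text
(no output)
```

View pics/scene0.png

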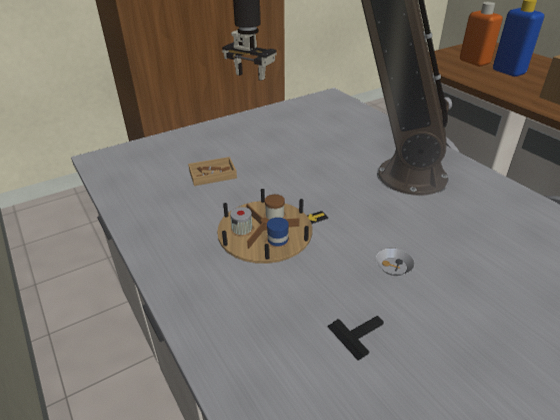

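View pics/scene0c.png

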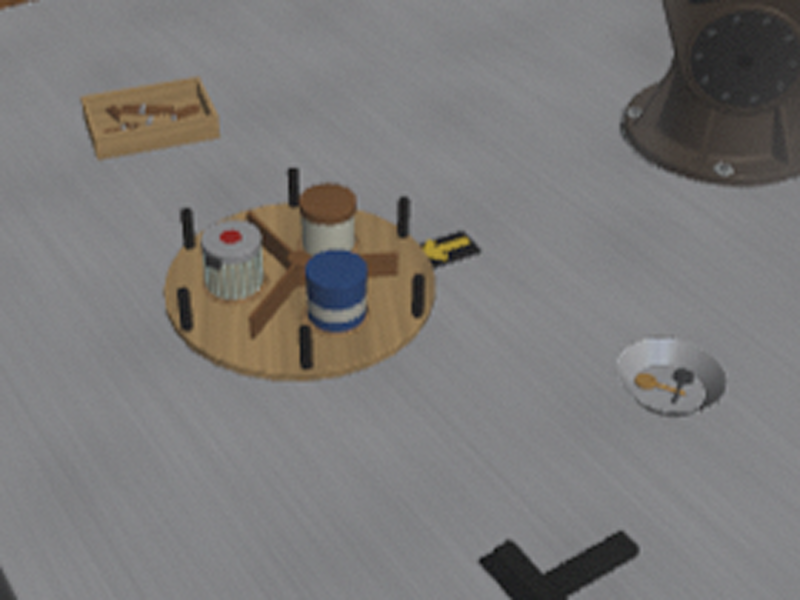

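View pics/side0c.png

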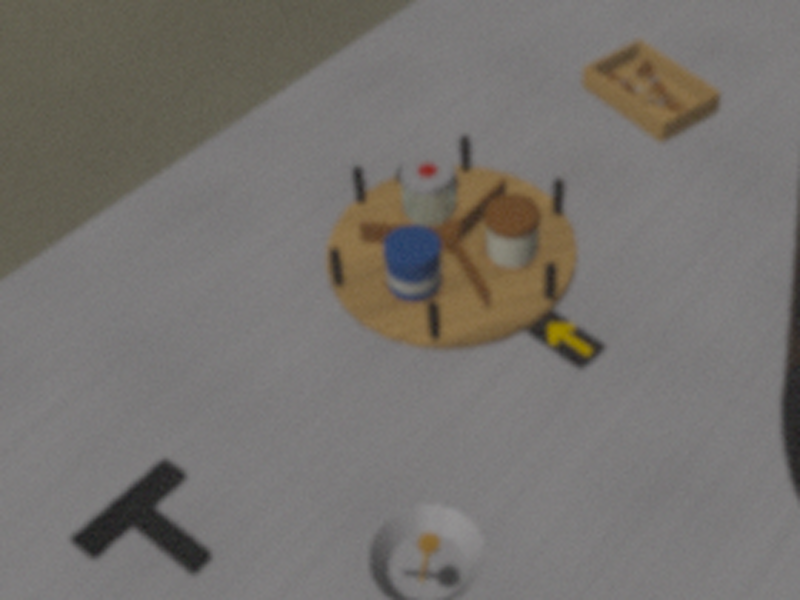

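View pics/side0.png

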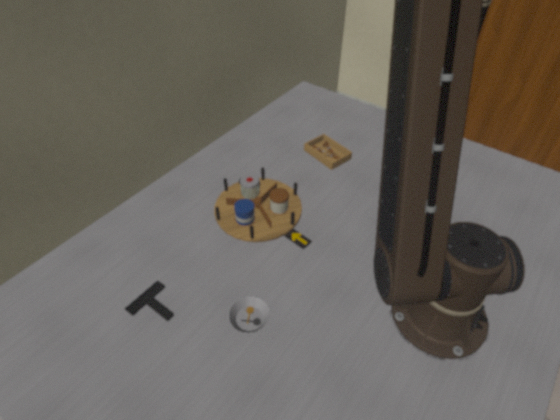

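```bash
cat > fit.py <<'E'
from h import *
from scipy.optimize import least_squares
def fit(obs):  # obs list of (f, uv tips)
    def model(p):
        return [[p[0]+.13*np.cos(p[2]+k*np.pi/3),p[1]+.13*np.sin(p[2]+k*np.pi/3),.074] for k in range(6)]
    def res(p):
        M=model(p); r=[]
        for f,uv in obs:
            P=np.array([proj(f,m) for m in M])
            for q in uv:
                i=np.argmin(((P-q)**2).sum(1)); r+=list(P[i]-q)
        return r
    best=None
    for a in np.radians([0,15,30,45]):
        c=np.mean([ray(f,*np.mean(uv,0),.074)[:2] for f,uv in obs],0)
        s=least_squares(res,[c[0],c[1],a])
        if best is None or s.cost<best.cost: best=s
    return best
E
python3 - <<'E'
from fit import *
fs=grab('scene');fd=grab('side')
S=lambda L:np.array(L)/ (800/280)+[160,130]
D=lambda L:np.array(L)/ (800/280)+[100,120]
ts=S([(187,212),(293,172),(403,200),(420,278),(305,328),(183,291)])
td=D([(359,170),(464,139),(559,182),(550,266),(433,306),(335,251)])
for o in ([(fs,ts)],[(fd,td)],[(fs,ts),(fd,td)]):
    b=fit(o); print(b.x[:2],np.degrees(b.x[2])%60,b.cost)
c=b.x[:2]
def pol(n,p): d=p[:2]-c; print(n,p.round(4),'r',np.hypot(*d).round(4),'ang',np.degrees(np.arctan2(d[1],d[0])).round(1))
pol('dot s',ray(fs,*S([(231,237)])[0],.084)); pol('dot d',ray(fd,*D([(428,170)])[0],.084))
pol('pot s',ray(fs,*S([(329,203)])[0],.084)); pol('pot d',ray(fd,*D([(512,216)])[0],.084))
pol('tin s',ray(fs,*S([(337,272)])[0],.084)); pol('tin d',ray(fd,*D([(413,247)])[0],.084))
pol('hub s',ray(fs,*S([(300,260)])[0],.056)); pol('hub d',ray(fd,*D([(450,235)])[0],.056))
for q in [(472,234),(480,253),(468,242),(425,251)]: pol('tong s',ray(fs,*S([q])[0],.006))
for q in [(604,346),(583,367),(592,349),(548,327)]: pol('tong d',ray(fd,*D([q])[0],.006))
pol('dish s',ray(fs,*S([(671,375)])[0],.015)); pol('dish d',ray(fd,*D([(428,555)])[0],.015))
pol('tray s',ray(fs,*S([(150,115)])[0],.03)); pol('tray d',ray(fd,*D([(655,88)])[0],.03))
pol('scr s',ray(fs,*S([(628,540)])[0],.014)); pol('scr d',ray(fd,*D([(200,562)])[0],.014))
E
```

```text
[5.96627500e-01 2.39547882e-04] 2.136996386047916 0.7621233046623361
[ 0.5900244  -0.00215913] 1.9318953292050862 0.5198293983087393
[ 0.59330533 -0.00246086] 2.042945426196204 7.060802060422629
dot s [ 0.6536 -0.0336  0.084 ] r 0.0678 ang -27.3
dot d [ 0.6489 -0.036   0.084 ] r 0.065 ang -31.1
pot s [ 0.5425 -0.0299  0.084 ] r 0.0577 ang -151.6
pot d [ 0.5309 -0.0334  0.084 ] r 0.0696 ang -153.6
tin s [0.5953 0.07   0.084 ] r 0.0725 ang 88.5
tin d [0.5836 0.0649 0.084 ] r 0.0681 ang 98.2
hub s [0.5979 0.0038 0.056 ] r 0.0078 ang 54.0
hub d [0.5837 0.0068 0.056 ] r 0.0133 ang 136.0
tong s [0.3866 0.0105 0.006 ] r 0.2071 ang 176.4
tong s [0.3996 0.0422 0.006 ] r 0.1987 ang 167.0
tong s [0.3988 0.0197 0.006 ] r 0.1958 ang 173.5
tong s [0.4468 0.0075 0.006 ] r 0.1469 ang 176.1
tong d [ 0.3872 -0.0013  0.006 ] r 0.2061 ang 179.7
tong d [0.3885 0.0347 0.006 ] r 0.2081 ang 169.7
tong d [0.3947 0.0095 0.006 ] r 0.1989 ang 176.5
tong d [0.4484 0.0127 0.006 ] r 0.1457 ang 174.0
dish s [0.3696 0.2979 0.015 ] r 0.3746 ang 126.7
dish d [0.3718 0.2968 0.015 ] r 0.3723 ang 126.5
tray s [ 0.589  -0.3673  0.03  ] r 0.3649 ang -90.7
tray d [ 0.5646 -0.3761  0.03  ] r 0.3747 ang -94.4
scr s [0.5358 0.4224 0.014 ] r 0.4288 ang 97.7
scr d [0.526  0.4224 0.014 ] r 0.4301 ang 99.0
```

```bash
cat >> h.py <<'E'
from scipy.spatial.transform import Rotation as Ro
def tool():
    s=sensors.read_state(); return np.array(s['position']),Ro.from_euler('xyz',s['orientation']).as_matrix(),s
E
python3 - <<'E'
from h import *
p,R,s=tool(); print(R.round(3))
f=grab('wrist'); E=np.array(f['extrinsics']); print('cam axes in tool (rows x,y,z)\n',(E[:3,:3]@R).round(3)); print('cam pos in tool',(R.T@(-E[:3,:3].T@E[:3,3]-p)).round(4))
E
```

```text
[[-0.    -0.9   -0.437]
 [-0.    -0.437  0.9  ]
 [-1.     0.     0.   ]]
cam axes in tool (rows x,y,z)
 [[ 0.     0.002  1.   ]
 [-0.289 -0.957  0.002]
 [ 0.957 -0.289  0.   ]]
cam pos in tool [-0.1572  0.0792 -0.0003]
```

View pics/wrist0.png

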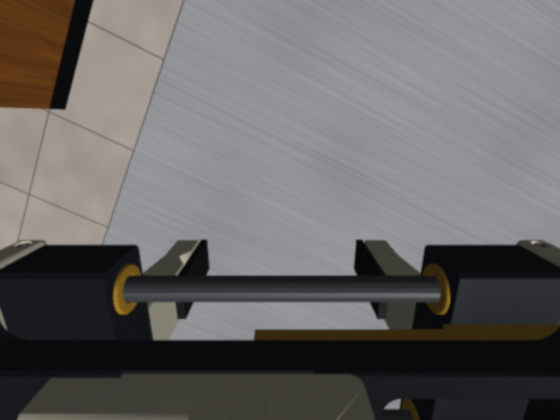

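>>> jog_arm --linear '[[-7.3, -56.8, 48.6], [-7.3, -56.8, 48.6], [-7.3, -56.8, 48.6], [-7.3, -56.8, 48.6], [-7.3, -56.8, 48.6], [-7.3, -56.8, 48.6], [-7.3, -56.8, 48.6], [-7.3, -56.8, 48.6], [-7.3, -56.8, 48.6], [-7.3, -56.8, 48.6]]' --delta_rot '[[-64, 0, 0], [-64, 0, 0], [-64, 0, 0], [-64, 0, 0], [-64, 0, 0], [-64, 0, 0], [-64, 0, 0], [-64, 0, 0], [-64, 0, 0], [-64, 0, 0]]' --grip '[255, 255, 255, 255, 255, 255, 255, 255, 255, 255]'

```text
time: 2.9
position: [0.5438, -0.035, 0.288]
orientation: [-3.0, 1.57, 0.139]
ft_force: [0.8, -0.5, -0.3]
width: 0.008
```

```bash
cat >> h.py <<'E'
def plan(P,yang):
    """tool-frame linear cm and delta about tool x (deg) to reach world P, tool-y heading yang deg"""
    p,R,s=tool(); d=R.T@(np.array(P)-p)*100
    a=np.degrees(np.arctan2(R[1,1],R[0,1]))
    return d.round(2), round(-((yang-a+180)%360-180),1), round(a,1)
E
python3 -c "
from h import *
print(plan([.594,.078,.30],-90)); print(tool()[1].round(3),tool()[2]['joint_positions'])"
```

```text
(array([ -1.19, -11.31,  -5.  ]), np.float64(-0.1), np.float64(-90.1))
[[ 0.001 -0.002 -1.   ]
 [ 0.    -1.     0.002]
 [-1.    -0.    -0.001]] [ 2.95459889e-01  1.08107247e-01 -1.78046414e-01  1.67617516e-04
 -1.28362050e+00 -2.97178531e-01]
```

>>> jog_arm --linear '[[-1.2, -11.3, -5], [-1.2, -11.3, -5], [-1.2, -11.3, -5], [-1.2, -11.3, -5], [-1.2, -11.3, -5], [-1.2, -11.3, -5], [-1.2, -11.3, -5], [-1.2, -11.3, -5], [-1.2, -11.3, -5], [-1.2, -11.3, -5]]' --delta_rot '[[0, 0, 0], [0, 0, 0], [0, 0, 0], [0, 0, 0], [0, 0, 0], [0, 0, 0], [0, 0, 0], [0, 0, 0], [0, 0, 0], [0, 0, 0]]' --grip '[255, 255, 255, 255, 255, 255, 255, 255, 255, 255]'

```text
time: 4.15
position: [0.594, 0.0779, 0.3001]
orientation: [-2.985, 1.57, 0.155]
ft_force: [-0.8, 0.4, 0.0]
width: 0.006
```

Run:
```python
from h import *
f=grab('wrist','wrist1.png'); import pickle; pickle.dump(f,open('w1.pkl','wb'))
for t in ['base','carousel','jar','pot','tin','hub','post']:
    r=spotter.find_in('wrist',t)
    print(t,[(np.round(x['rect']).tolist(),round(x['confidence'],2)) for x in r[:3]])
print(tool()[0])
```

```text
base [([374.0, 114.0, 46.0, 28.0], 0.74)]
carousel [([175.0, 0.0, 215.0, 206.0], 0.88)]
jar [([206.0, 62.0, 54.0, 51.0], 0.58)]
pot [([303.0, 56.0, 51.0, 54.0], 0.59)]
tin [([264.0, 144.0, 43.0, 44.0], 0.75)]
hub [([173.0, 1.0, 217.0, 203.0], 0.94)]
post [([174.0, 1.0, 216.0, 206.0], 0.83)]
[0.59400674 0.07794053 0.3000624 ]
```

View pics/wrist1.png

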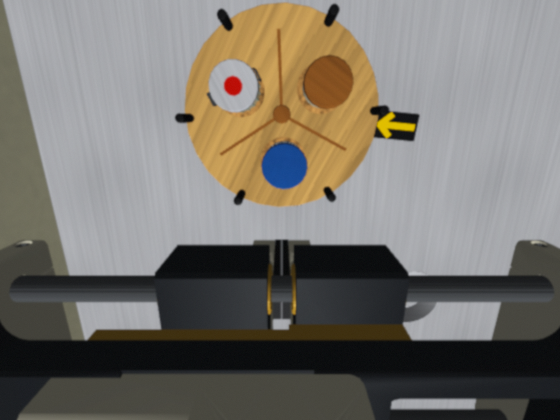

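```bash
cat > meas.py <<'E'
from h import *
def meas(f):
    im=f['image']; hsv=cv2.cvtColor(im,cv2.COLOR_RGB2HSV); H,S,V=cv2.split(hsv)
    def pts(m,z): 
        v,u=np.nonzero(m); return np.array([ray(f,a,b,z)[:2] for a,b in zip(u,v)])
    out={}
    ok=np.zeros(H.shape,bool); ok[:230]=True
    red=ok&((H<6)|(H>174))&(S>190)&(V>120); out['dot']=pts(red,.084).mean(0)
    yel=ok&(H>22)&(H<33)&(S>180)&(V>120)
    n,l,st,_=cv2.connectedComponentsWithStats(yel.astype(np.uint8)); k=1+np.argmax(st[1:,4]); yel=l==k
    P=pts(yel,.0065); out['yel']=P.mean(0); out['yn']=len(P)
    d=np.linalg.svd(P-P.mean(0))[2][0]; out['ydir']=np.degrees(np.arctan2(*d[::-1]))
    wood=ok&(H>8)&(H<25)&(S>80)&(V>90)
    n,l,st,_=cv2.connectedComponentsWithStats(wood.astype(np.uint8)); k=1+np.argmax(st[1:,4])
    c=max(cv2.findContours((l==k).astype(np.uint8),cv2.RETR_EXTERNAL,cv2.CHAIN_APPROX_NONE)[0],key=len)[:,0]
    Q=np.array([ray(f,a,b,.026)[:2] for a,b in cv2.convexHull(c)[:,0]])
    from scipy.optimize import least_squares
    s=least_squares(lambda p:np.hypot(*(Q-p[:2]).T)-p[2],[.594,0,.138],loss='soft_l1',f_scale=.001); out['disc']=s.x
    return out
def ang(a,c): d=np.array(a)-c; return np.degrees(np.arctan2(d[1],d[0])),np.hypot(*d)
E
python3 - <<'E'
from meas import *; import pickle
f=pickle.load(open('w1.pkl','rb')); o=meas(f); print(o); c=o['disc'][:2]
print('dot',ang(o['dot'],c),'arrow',ang(o['yel'],c))
for q in [(419,114),(416,140)]: print(ray(f,*q,.006),ang(ray(f,*q,.006)[:2],c))
print('hub',ray(f,281,114,.056)); print(proj(f,[.594,-.002,.026]))
for q in [(222,12),(334,10),(384,111),(333,198),(237,201),(178,118)]: print(ang(ray(f,*q,.074)[:2],c))
E
```

```text
{'dot': array([ 0.6516084 , -0.03721743]), 'yel': array([0.42728644, 0.01042181]), 'yn': 445, 'ydir': np.float64(174.4549626631147), 'disc': array([ 0.59349358, -0.00520034,  0.13613854])}
dot (np.float64(-28.85160243622106), np.float64(0.06635078333900253)) arrow (np.float64(174.6304251390696), np.float64(0.16693969806657818))
[ 0.38923969 -0.00541615  0.006     ] (np.float64(-179.9394640750386), np.float64(0.20425399862548912))
[0.38860791 0.03230052 0.006     ] (np.float64(169.6277830462728), np.float64(0.20828934475738897))
hub [ 0.59374664 -0.00493811  0.056     ]
[280.84155651 116.36749059]
(np.float64(-58.59702428935692), np.float64(0.13039571441809034))
(np.float64(-118.09715665288132), np.float64(0.1284304135688963))
(np.float64(-178.5854486955514), np.float64(0.12910974457315216))
(np.float64(122.77985216262005), np.float64(0.13099226651987167))
(np.float64(62.075724722795066), np.float64(0.1295139417468624))
(np.float64(2.3126606866915025), np.float64(0.13054064687501477))
```

```bash
python3 -c "
from h import *
C=np.array([.5935,-.004]);a=np.radians(-30)
print(plan([*(C+.134*np.array([np.cos(a),np.sin(a)])),.15],-30)); print(tool()[2]['joint_positions'])"
```

```text
(array([ 15.02,  14.88, -11.56]), np.float64(-60.1), np.float64(-90.1))
[ 4.56546985e-01  1.95747619e-01 -4.57295293e-02  3.02013757e-04
 -1.32838065e+00 -4.58215150e-01]
```

>>> jog_arm --linear '[[15, 14.9, -11.6], [15, 14.9, -11.6], [15, 14.9, -11.6], [15, 14.9, -11.6], [15, 14.9, -11.6], [15, 14.9, -11.6], [15, 14.9, -11.6], [18, 14.9, -11.6], [22, 14.9, -11.6], [22, 14.9, -11.6]]' --delta_rot '[[-60, 0, 0], [-60, 0, 0], [-60, 0, 0], [-60, 0, 0], [-60, 0, 0], [-60, 0, 0], [-60, 0, 0], [-60, 0, 0], [-60, 0, 0], [-60, 0, 0]]' --grip '[255, 255, 255, 255, 255, 255, 255, 255, 255, 255]'

```text
time: 5.8
position: [0.7076, -0.0712, 0.077]
orientation: [-1.006, 1.566, -3.104]
ft_force: [0.3, 0.2, 1.1]
width: 0.001
```

```bash
cat >> h.py <<'E'
C=np.array([.5935,-.004])
def arc(th0,th1,n,r=.134,z=.05,hold=0):
    L=[];D=[]
    for t in np.linspace(th0,th1,n+1)[1:]:
        a=np.radians(t); d,rr,_=plan([*(C+r*np.array([np.cos(a),np.sin(a)])),z],t); L.append(d.round(1).tolist());D.append([float(rr),0,0])
    L+=[L[-1]]*hold;D+=[D[-1]]*hold
    print(L);print(D)
E
python3 -c "
from h import *
p,R,s=tool();print(p,s['ft_force'])
grab('scene','s2.png')
import cv2
im=cv2.imread('pics/s2.png');cv2.imwrite('pics/s2c.png',cv2.resize(im[130:340,160:440],(800,600),interpolation=cv2.INTER_CUBIC))
arc(-30,-62,10)
"
```

```text
[ 0.70756127 -0.07115938  0.0770451 ] [0.26287623 0.1536918  1.07702727]
[[3.0, -0.0, 0.7], [3.0, -0.1, 1.5], [3.0, -0.2, 2.2], [3.0, -0.3, 2.9], [3.0, -0.5, 3.7], [3.0, -0.7, 4.4], [3.0, -1.0, 5.1], [3.0, -1.3, 5.8], [3.0, -1.6, 6.4], [3.0, -2.0, 7.1]]
[[3.0, 0, 0], [6.2, 0, 0], [9.4, 0, 0], [12.6, 0, 0], [15.8, 0, 0], [19.0, 0, 0], [22.2, 0, 0], [25.4, 0, 0], [28.6, 0, 0], [31.8, 0, 0]]
```

View pics/s2c.png

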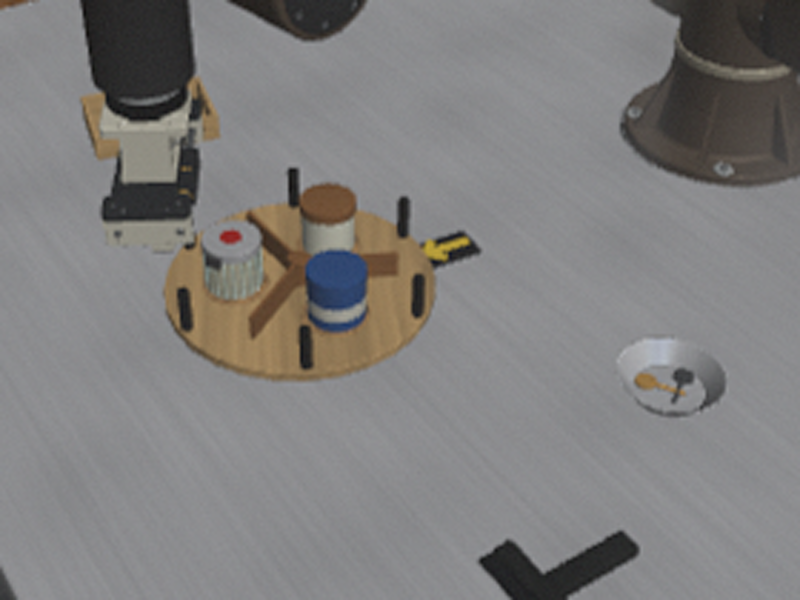

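>>> jog_arm --linear '[[2.7, 0, 0], [2.7, 0, 0], [2.7, 0, 0.7], [2.7, -0.1, 1.5], [2.7, -0.2, 2.2], [2.7, -0.3, 2.9], [2.7, -0.5, 3.7], [2.7, -0.7, 4.4], [2.7, -1.0, 5.1], [2.7, -1.3, 5.8]]' --delta_rot '[[0, 0, 0], [0, 0, 0], [3, 0, 0], [6, 0, 0], [9.5, 0, 0], [12.5, 0, 0], [16, 0, 0], [19, 0, 0], [22, 0, 0], [25.5, 0, 0]]' --grip '[255, 255, 255, 255, 255, 255, 255, 255, 255, 255]'

```text
time: 7.1
position: [0.6707, -0.115, 0.0556]
orientation: [2.283, 1.568, -0.262]
ft_force: [1.5, 1.1, -0.6]
width: 0.003
```

```bash
python3 -c "
from h import *
from meas import ang
p,R,s=tool();print(p,s['ft_force'],ang(p[:2],C),plan(p,0)[2])
grab('scene','s3.png');grab('side','d3.png')
import cv2
a=cv2.imread('pics/s3.png')[150:290,180:360];b=cv2.imread('pics/d3.png')[140:280,170:350]
cv2.imwrite('pics/sd3.png',cv2.resize(np.hstack([a,b]),(800,311),interpolation=cv2.INTER_CUBIC))
arc(-55,-100,10)
"
```

```text
[ 0.6706603  -0.11497575  0.05562041] [ 1.4845735   1.1297675  -0.60404626] (np.float64(-55.189508194621475), np.float64(0.13516408329322135)) -55.8
[[0.5, -0.1, 0.9], [0.5, -0.2, 2.0], [0.5, -0.4, 3.0], [0.5, -0.7, 4.0], [0.5, -1.0, 5.0], [0.5, -1.5, 6.0], [0.5, -2.0, 6.9], [0.5, -2.6, 7.8], [0.5, -3.2, 8.6], [0.5, -3.9, 9.4]]
[[3.8, 0, 0], [8.3, 0, 0], [12.8, 0, 0], [17.3, 0, 0], [21.8, 0, 0], [26.3, 0, 0], [30.8, 0, 0], [35.3, 0, 0], [39.8, 0, 0], [44.3, 0, 0]]
```

View pics/sd3.png

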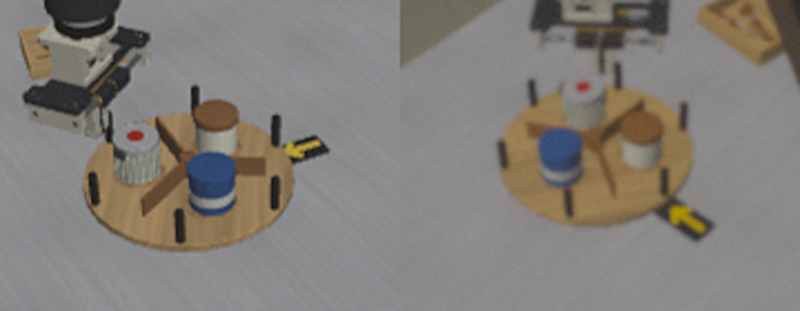

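>>> jog_arm --linear '[[0.5, -0.1, 0.9], [0.5, -0.2, 2.0], [0.5, -0.4, 3.0], [0.5, -0.7, 4.0], [0.5, -1.0, 5.0], [0.5, -1.5, 6.0], [0.5, -2.0, 6.9], [0.5, -2.6, 7.8], [0.5, -3.2, 8.6], [0.5, -3.9, 9.4]]' --delta_rot '[[3.8, 0, 0], [8.3, 0, 0], [12.8, 0, 0], [17.3, 0, 0], [21.8, 0, 0], [26.3, 0, 0], [30.8, 0, 0], [35.3, 0, 0], [39.8, 0, 0], [44.3, 0, 0]]' --grip '[255, 255, 255, 255, 255, 255, 255, 255, 255, 255]'

```text
time: 8.45
position: [0.5717, -0.1359, 0.0521]
orientation: [3.118, 1.566, -0.199]
ft_force: [0.5, -0.1, 0.1]
width: 0.003
```

```bash
cat > st.py <<'E'
from fit import *; from meas import ang; import sys
k=sys.argv[1]
p,R,s=tool();print(p,s['ft_force'],s['joint_positions'].round(2),ang(p[:2],C),plan(p,0)[2])
fs=grab('scene',f's{k}.png');fd=grab('side',f'd{k}.png')
a=cv2.imread(f'pics/s{k}.png')[150:290,180:360];b=cv2.imread(f'pics/d{k}.png')[140:280,170:350]
cv2.imwrite(f'pics/sd{k}.png',cv2.resize(np.hstack([a,b]),(800,311),interpolation=cv2.INTER_CUBIC))
for n,f in (('s',fs),('d',fd)):
    im=f['image'][150:290,170:350]; h=cv2.cvtColor(im,cv2.COLOR_RGB2HSV)
    m=((h[...,0]<6)|(h[...,0]>172))&(h[...,1]>150)&(h[...,2]>90); v,u=np.nonzero(m)
    if len(u): print(n,len(u),ang(ray(f,u.mean()+170,v.mean()+150,.084)[:2],C))
th=ang(p[:2],C)[0]
arc(th,float(sys.argv[2]),10)
E
python3 st.py 4 -150
```

```text
[ 0.57170478 -0.13588565  0.05207896] [ 0.46837134 -0.14953023  0.1271278 ] [ 0.1   0.38 -0.4   0.   -0.78 -0.28] (np.float64(-99.3838006320127), np.float64(0.13367444297534953)) -100.1
s 17 (np.float64(-79.75355849720046), np.float64(0.06790442209222451))
d 6 (np.float64(-81.48540078801491), np.float64(0.0673856377877028))
[[0.2, -0.0, 1.1], [0.2, -0.2, 2.2], [0.2, -0.4, 3.4], [0.2, -0.8, 4.5], [0.2, -1.2, 5.6], [0.2, -1.7, 6.7], [0.2, -2.4, 7.7], [0.2, -3.1, 8.6], [0.1, -3.9, 9.5], [0.1, -4.8, 10.3]]
[[4.4, 0, 0], [9.5, 0, 0], [14.6, 0, 0], [19.6, 0, 0], [24.7, 0, 0], [29.7, 0, 0], [34.8, 0, 0], [39.9, 0, 0], [44.9, 0, 0], [50.0, 0, 0]]
```

View pics/sd4.png

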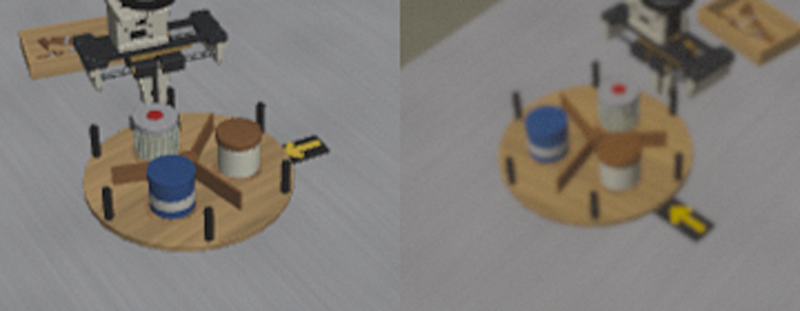

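>>> jog_arm --linear '[[0.2, 0, 1.1], [0.2, -0.2, 2.2], [0.2, -0.4, 3.4], [0.2, -0.8, 4.5], [0.2, -1.2, 5.6], [0.2, -1.7, 6.7], [0.2, -2.4, 7.7], [0.2, -3.1, 8.6], [0.1, -3.9, 9.5], [0.1, -4.8, 10.3]]' --delta_rot '[[4.4, 0, 0], [9.5, 0, 0], [14.6, 0, 0], [19.6, 0, 0], [24.7, 0, 0], [29.7, 0, 0], [34.8, 0, 0], [39.9, 0, 0], [44.9, 0, 0], [50, 0, 0]]' --grip '[255, 255, 255, 255, 255, 255, 255, 255, 255, 255]'

```text
time: 9.8
position: [0.4785, -0.0701, 0.0514]
orientation: [-2.21, 1.566, -0.116]
ft_force: [1.1, -1.4, 1.0]
width: 0.006
```

```bash
python3 st.py 5 -195
```

```text
[ 0.47851853 -0.07009655  0.05141622] [ 1.13227445 -1.41796985  0.98142437] [ 0.26  0.24 -0.63  0.   -0.7  -1.31] (np.float64(-150.10776298734905), np.float64(0.13262537903454194)) -150.0
s 16 (np.float64(-129.75484300625058), np.float64(0.06499769438205603))
d 8 (np.float64(-131.787384592684), np.float64(0.06666841796580986))
[[0.1, 0.1, 1.0], [0.1, -0.0, 2.0], [0.1, -0.3, 3.1], [0.1, -0.6, 4.1], [0.1, -0.9, 5.1], [0.1, -1.4, 6.0], [0.1, -1.9, 6.9], [0.1, -2.5, 7.8], [0.1, -3.1, 8.6], [0.1, -3.8, 9.4]]
[[4.7, 0, 0], [9.2, 0, 0], [13.7, 0, 0], [18.2, 0, 0], [22.7, 0, 0], [27.2, 0, 0], [31.7, 0, 0], [36.1, 0, 0], [40.6, 0, 0], [45.1, 0, 0]]
```

View pics/sd5.png

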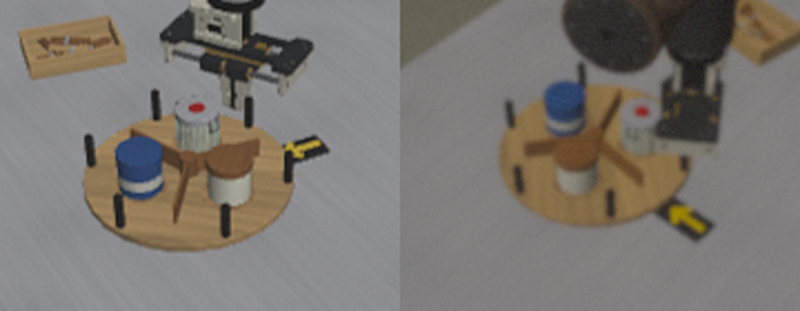

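>>> jog_arm --linear '[[0.1, 0.1, 1.0], [0.1, 0, 2.0], [0.1, -0.3, 3.1], [0.1, -0.6, 4.1], [0.1, -0.9, 5.1], [0.1, -1.4, 6.0], [0.1, -1.9, 6.9], [0.1, -2.5, 7.8], [0.1, -3.1, 8.6], [0.1, -3.8, 9.4]]' --delta_rot '[[4.7, 0, 0], [9.2, 0, 0], [13.7, 0, 0], [18.2, 0, 0], [22.7, 0, 0], [27.2, 0, 0], [31.7, 0, 0], [36.1, 0, 0], [40.6, 0, 0], [45.1, 0, 0]]' --grip '[255, 255, 255, 255, 255, 255, 255, 255, 255, 255]'

```text
time: 11.15
position: [0.465, 0.031, 0.0509]
orientation: [-1.361, 1.565, -0.05]
ft_force: [-0.3, -1.2, 0.2]
width: 0.005
```

```bash
sed -i 's/^th=ang.*/th=ang(p[:2],C)[0]; th=th-360 if th>0 else th/' st.py; python3 st.py 6 -204
```

```text
[0.46499465 0.03095153 0.05085928] [-0.28524323 -1.18128176  0.1806591 ] [ 0.49  0.21 -0.67  0.   -0.68 -2.33] (np.float64(164.78447430850767), np.float64(0.1331737008093647)) 165.1
s 17 (np.float64(-174.56457956098106), np.float64(0.06347571850641914))
[[0.1, 0.1, 0.2], [0.1, 0.1, 0.4], [0.1, 0.1, 0.6], [0.1, 0.1, 0.8], [0.1, 0.0, 1.0], [0.1, 0.0, 1.2], [0.1, 0.0, 1.4], [0.1, -0.0, 1.6], [0.1, -0.0, 1.8], [0.1, -0.1, 2.0]]
[[1.3, 0, 0], [2.2, 0, 0], [3.1, 0, 0], [3.9, 0, 0], [4.8, 0, 0], [5.7, 0, 0], [6.6, 0, 0], [7.5, 0, 0], [8.3, 0, 0], [9.2, 0, 0]]
```

View pics/sd6.png

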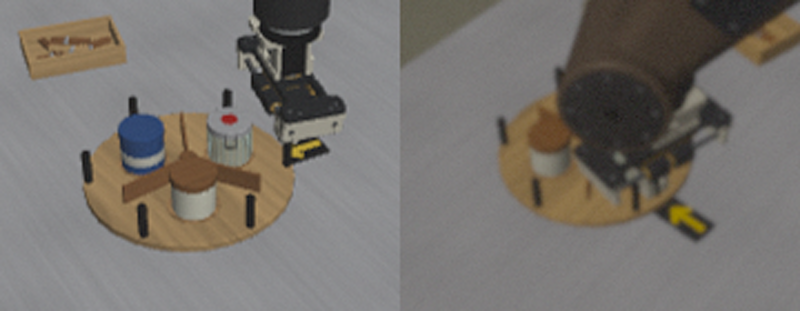

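>>> jog_arm --linear '[[0.1, 0.1, 0.3], [0.1, 0.1, 0.6], [0.1, 0.1, 0.9], [0.1, 0.1, 1.2], [0.1, 0.0, 1.5], [0.1, 0.0, 1.8], [0.1, 0.0, 2.0], [0.1, -0.1, 2.1], [0.1, -0.1, 2.1], [0.1, -0.1, 2.1]]' --delta_rot '[[1.3, 0, 0], [2.6, 0, 0], [4, 0, 0], [5.5, 0, 0], [7, 0, 0], [8, 0, 0], [9, 0, 0], [9.5, 0, 0], [9.5, 0, 0], [9.5, 0, 0]]' --grip '[255, 255, 255, 255, 255, 255, 255, 255, 255, 255]'

```text
time: 12.5
position: [0.4715, 0.0515, 0.0498]
orientation: [-1.12, 1.565, 0.027]
ft_force: [-0.5, 0.3, -0.3]
width: 0.004
```

```bash
python3 st.py 7 -198
```

```text
[0.47151915 0.05148673 0.04981705] [-0.45210924  0.27180823 -0.28152816] [ 0.53  0.23 -0.65  0.   -0.68 -2.53] (np.float64(155.54012856117544), np.float64(0.13400785622731748)) 155.7
s 18 (np.float64(175.11903142167904), np.float64(0.06349066161431098))
[[-0.0, 0.0, -0.2], [-0.0, -0.0, -0.3], [-0.0, -0.0, -0.4], [-0.0, -0.0, -0.6], [-0.0, -0.0, -0.8], [-0.0, -0.0, -0.9], [-0.0, -0.0, -1.0], [-0.0, -0.0, -1.2], [-0.0, -0.1, -1.4], [-0.0, -0.1, -1.5]]
[[-0.5, 0, 0], [-1.1, 0, 0], [-1.8, 0, 0], [-2.4, 0, 0], [-3.0, 0, 0], [-3.7, 0, 0], [-4.3, 0, 0], [-5.0, 0, 0], [-5.6, 0, 0], [-6.3, 0, 0]]
```

>>> jog_arm --linear '[[0, 0, -0.5], [0, 0.2, -1], [0, 0.3, -1.5], [0, 0.3, -1.5], [-5, 0.3, -1.5], [-10, 0.3, -1.5], [-15, 0.3, -1.5], [-20, 0.3, -1.5], [-25, 0.3, -1.5], [-25, 0.3, -1.5]]' --delta_rot '[[0, 0, 0], [0, 0, 0], [0, 0, 0], [0, 0, 0], [0, 0, 0], [0, 0, 0], [0, 0, 0], [0, 0, 0], [0, 0, 0], [0, 0, 0]]' --grip '[255, 255, 255, 255, 255, 255, 255, 255, 255, 255]'

```text
time: 13.85
position: [0.463, 0.0396, 0.304]
orientation: [-0.927, 1.557, 0.221]
ft_force: [0.6, -0.4, -1.1]
width: 0.007
```

```bash
python3 -c "
from h import *
print(plan([.594,.078,.30],-90),tool()[0])"
```

```text
(array([  0.59, -10.36,   8.88]), np.float64(-114.3), np.float64(155.7)) [0.46299782 0.0395581  0.30398925]
```

>>> jog_arm --linear '[[0.6, -10.4, 8.9], [0.6, -10.4, 8.9], [0.6, -10.4, 8.9], [0.6, -10.4, 8.9], [0.6, -10.4, 8.9], [0.6, -10.4, 8.9], [0.6, -10.4, 8.9], [0.6, -10.4, 8.9], [0.6, -10.4, 8.9], [0.6, -10.4, 8.9]]' --delta_rot '[[-98, 0, 0], [-98, 0, 0], [-98, 0, 0], [-98, 0, 0], [-98, 0, 0], [-98, 0, 0], [-98, 0, 0], [-98, 0, 0], [-98, 0, 0], [-98, 0, 0]]' --grip '[255, 255, 255, 255, 255, 255, 255, 255, 255, 255]'

```text
time: 15.1
position: [0.5942, 0.0779, 0.2988]
orientation: [-2.644, 1.558, 0.213]
ft_force: [1.0, -1.0, -0.0]
width: 0.001
```

Run:
```python
from meas import *
f=grab('wrist','wrist8.png'); print(tool()[0],tool()[2]['dq'].round(3))
o=meas(f); print(o); c=o['disc'][:2]
a,r=ang(o['dot'],c);b,_=ang(o['yel'],c); print(a,r,b,o['ydir'],'lateral mm',1000*r*np.sin(np.radians(a-b)))
```

```text
[0.59419168 0.07792365 0.29898452] [ 0.    -0.004  0.006  0.002 -0.003 -0.057]
{'dot': array([0.52764514, 0.00130178]), 'yel': array([0.42706705, 0.01042497]), 'yn': 498, 'ydir': np.float64(174.25151242870209), 'disc': array([ 0.59323979, -0.00521405,  0.13612379])}
174.32714783748227 0.06591748346648113 174.6235588705611 174.25151242870209 lateral mm -0.3410125908826773
```

View pics/wrist8.png

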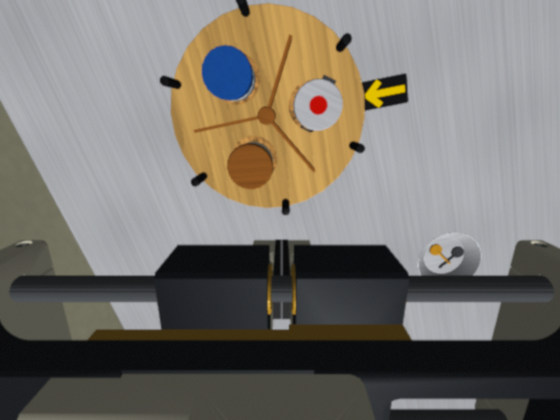

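The picture shows the red dot at pixel (318,105), between the hub (266,115) and the arrow (384,92). The measured sideways error is about 0.3 mm. All three containers are upright, and the arm is clear of everything at 0.3 m.

```bash
python3 -c "
from workcell import job
print(job.close_job())"
```

```text
the job is handed in; nothing more can be done
None
```

The jar with the red dot now stands at the front, in line with the yellow arrow, and I handed the job in at about 15 s of the 58 s allowed.

- **What I did:** I closed the fingers, lowered them behind one rim post, and pushed it about 157° clockwise. I then backed off the post and lifted the arm clear.
- **Jar position:** The last wrist picture, taken after the fingers had withdrawn, put the jar's dot at 174.3° and the arrow at 174.6°. That is about 0.3 mm off the arrow's line, against the 10 mm allowed, and about 66 mm from the turntable's centre.
- **Containers:** All three stood upright on the turntable in that picture. Forces while pushing stayed around 1–2 N.
- **Tray, scraper and dish:** The push never came near them. I did not re-measure their positions at the end.
- **Stillness:** I did not compare a second picture for movement, but nothing was touching the turntable by then.
- **Camera disagreement:** The scene and side cameras differed from each other by about 2–4° on the jar's angle. I used the wrist view from overhead for the final alignment, because it matched the known turntable dimensions best.

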